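# Hang the narrow-necked sample bottle on the drying peg

### The arm

A 6-joint arm with a two-finger parallel gripper is mounted at the origin on the work surface. World frame = base frame: x ahead of the robot, y to its left, z up, the work surface at z = 0. Lengths are in m, angles in degrees, forces in N, time in s.
With the tool pointing down it reaches from about 0.25 to 0.725 m from the base axis. Payload 9.7 kg.
Tool frame: the origin (TCP) lies at the very end of the fingers, on their centre line; the grasp point (between the pads) lies 19 mm behind it; y points along the fingers, x is the direction in which the jaws open and shut, and the axes are right-handed (so a half turn about y gives the same grasp; the last joint's range is limited). The gripper opens to 85 mm and grips with 20 to 120 N. Pads are 22 mm wide; open, the fingers measure 114 mm over their backs; the gripper's body (76 mm by 85 mm) begins 54 mm behind the grasp point. The pads swing forward as they close: fully open they stand 13 mm farther back than shut.
Start: joints at [-68.812, 4.979, 10.078, 95.1, 0, 90], TCP at [0.199, -0.513, 0.231] pointing down, gripper open.
Joint ranges: [-179.16, 179.16], [-48.56, 103.87], [-65.8, 70.77], [-126.05, 130.52], [-82.76, 87.17], [-180, 180]. Speed limits (degrees/s): [127.2, 127.2, 147.25, 180, 180, 180].

### API

Orientations are given as [roll, pitch, yaw] about the fixed x, y, z axes, in that order (R = Rz(yaw) Ry(pitch) Rx(roll)).
In Python, from workcell import bot gives the robot as it stands.
- The arm moves only by the shell command python3 -m jog 'ROWS' [FORCE]. ROWS is JSON, a list of rows, each a list of 7 numbers: the closure, from 0 (fully open) to 1 (shut), then the shift along the world's x, y, z in units of 25 mm (1.0 is 25 mm), then the turn, a rotation vector about the world's x, y, z in units of 5 degrees (1.0 is 5 degrees). A call has 1 to 5 rows; each row is the pose to reach, as a shift and turn from the pose commanded when the call began; what a row does not reach only later rows make up. A row lasts 1/10 s, in which the tool goes at most 50 mm and 8.59 degrees, less where a joint would pass 70% of its speed; a pose out of reach is approached as far as the arm can. A call with a gripper value outside its range is refused whole. The fingers move at their own pace and stop on an object; FORCE is the grip in N (left out, the last holds). Time passes only in rows, so rows that repeat a pose let the fingers close. It gives the time, the measured TCP pose, the force and the opening at its end, in the units of the state.
- bot.get_obs(): the state, without advancing time (a new reading comes with each control period).
- bot.camera(name): name is "scene" or "top" or "wrist"; returns (picture, depth): 384x512x3 uint8, red, green, blue; 384x512 float32, m along the optical axis (not along the pixel's ray), 0 where there is no reading.
- bot.camera_model(name): a dict with "fx", "fy", "cx", "cy" (pixels), "rvec" (rotation vector, rad) and "tvec" (3), from world to camera coordinates, as OpenCV has them; the wrist camera has in their place "tool_from_camera" (4x4, takes a point from camera to tool coordinates, whose origin is the TCP and whose axes are the tool frame's). Camera axes: x right, y down, z forward; pixel columns grow to the right and rows downward; lengths in m; the calibration is good to about 2 mm. A picture is of the moment at which its call begins: read the wrist's pose just before it. camera_model takes no time and is no camera call.
- bot.job_done(): hands the job in, once; it reports no verdict.
Trained networks look in the newest picture that a camera, given by its name, has taken for a name from the list of things; names that differ only in an ending like _2 or _b are one class to them, and where a whole thing is asked for, a point or a joint stands for the part that bears it (a point fixed in the world has none). Each returns a list of dicts, best first, with "conf" (0 to 1); they miss things now and then, are a little off and sometimes report something else, mostly with a low value. They report only what shows in the picture. A call takes as long as a camera call. They do not tell look-alikes from the thing itself.
- bot.regions_of(camera, label): "pixels" (384x512 bool, what is visible of it) and "point" ([row, column] in pixels, amid what is visible of it).
The state is a dict: "time": time; "q": joint angles; "qd": joint speeds; "joint_efforts": joint torques, N m; "ee_pos": TCP position; "tcp_rot": TCP orientation; "wrist_force": force on the tool from outside, world axes, zero at the start; "torque": the same for the moment, N m; "opening": finger opening in m.
Only numpy, scipy, OpenCV 4.12 (cv2) and the standard library are available. Lean on these libraries where they do the work, as an engineer would, in place of code of your own. Each camera call takes 0.05 s, during which the arm holds its last target. There are 200 camera calls.

### The job

Hang the narrow-necked bottle to drain: take it from its cradle, tip it mouth down and slide its neck over the slanted drying peg, all the way down until the mouth is at the collar, before you let go of it. Leave it hanging there at rest, and leave the capped jar in its own cradle.

Things in the scene. Friction and masses are not known exactly. Their poses are not given: they have to be found in the camera images.
- bottle: Amber glass bottle with a narrow open neck, hollow, about 0.16 kg, lying level in a wooden V-cradle, mouth towards -y (the right as the robot sees it) within 0.3 rad. Body 52 mm in diameter, 95 mm long; 150 mm long in all. Origin on its axis at mid-body (grip here, near its centre of mass), 42 mm above the table at first. +x runs to the bottom (47.5 mm away), -x to the mouth (102.5 mm).
- bottle_mouth (a point): Centre of the bottle's open mouth, on its axis; axes as the bottle's. Behind it: straight neck 40 mm long, 28 mm inside and 36 mm outside, then a 15 mm sloping shoulder up to the 52 mm body. Walls 4 mm, bottom 5 mm thick.
- peg: White rod 10 mm in diameter, 115 mm long, blunt tip, fixed on a low steel stand (150 x 100 mm, 15 high). Slants up to +y (the robot's left), 50 degrees above level, heading within 0.3 rad of +y. Origin at its foot, on the axis and the face of a 48 mm collar disc, 50 mm above the table; +z points up along the rod to its tip. A hung bottle has 9 mm play all round and sags up to 8 degrees.
- jar: To be left alone: straight amber jar without a neck, 52 mm in diameter, 125 mm long, white screw cap, in a like cradle. Origin on its axis, 42 mm up; -x points to the cap. Both cradles are fixed: foot 110 x 64 x 8 mm, two 10 mm thick V-rests 33 to 43 mm either side of the origin of what lies there; between them the sides are free for fingers down to 10 mm above the table.
Mind the look-alikes: they are no part of the job. Leave any black, green or yellow look-alike of the bottle alone.

How it is judged (in metres and radians):
On the way:
1. the neck is slid over the peg, mouth within 25 mm of the collar, while the bottle is still held (x of bottle_mouth in the frame of peg between -0.015 and 0.015 m and y of bottle_mouth in the frame of peg between -0.015 and 0.015 m and z of bottle_mouth in the frame of peg below 0.025 m and z of bottle in the frame of peg above 0.08 m and angle between the x axis of bottle and the z axis of peg, either way round below 0.35 rad and contact force between the fingers and bottle above 1 N), for 0.1 s.
At the end, for the whole second after the job is handed in: The bottle hangs at rest on the peg, mouth down: the mouth within 25 mm of the collar along the peg and within 15 mm of the peg's axis both ways, bottle axis within 20 degrees of the peg's, bottom end up; the jar within 20 mm of where it lay (x of bottle_mouth in the frame of peg between -0.015 and 0.015 m and y of bottle_mouth in the frame of peg between -0.015 and 0.015 m and z of bottle_mouth in the frame of peg below 0.025 m and z of bottle in the frame of peg above 0.08 m and angle between the x axis of bottle and the z axis of peg, either way round below 0.35 rad and linear speed of bottle below 0.03 m/s and distance of jar from where it was at the start of the episode below 0.02 m); the robot touches nothing.
It fails at once if the capped jar is moved by more than 30 mm (distance of jar from where it was at the start of the episode above 0.03 m).
It also fails if it takes over 54 s, if anything falls off the work surface, if the arm or the gripper's body presses on something with over 40 N, if the wrist force passes 120 N, or if a joint passes its speed limit or range.

## Working session

There is one attempt and no reset: what is moved stays moved. The work goes in short steps, Python scripts to look and compute and a shell command to move; the robot and the scene stay as the last step left them, time stands still between calls to the robot, and variables do not carry over. Pictures are saved under pics/ and viewed, about 8 in all and at most 12, crops included, and the job is handed in when it is done.

```bash
mkdir -p pics; ls; cat > h.py <<'E'
import numpy as np, cv2
from workcell import bot
from scipy.spatial.transform import Rotation as R
def cloud(name,d,m=None):
    """world points of pixels in mask"""
    c=bot.camera_model(name)
    if m is None: m=d>0
    v,u=np.nonzero(m&(d>0)); z=d[v,u]
    p=np.c_[(u-c['cx'])/c['fx']*z,(v-c['cy'])/c['fy']*z,z]
    if 'rvec' in c:
        Rm=cv2.Rodrigues(np.array(c['rvec'],float))[0]
        return (p-np.array(c['tvec']).ravel())@Rm
    T=np.array(c['tool_from_camera']); p=p@T[:3,:3].T+T[:3,3]
    o=bot.get_obs(); return R.from_euler('xyz',o['tcp_rot'],degrees=True).apply(p)+o['ee_pos']
E
python3 - <<'E'
from h import *
print(bot.get_obs())
ims=[]
for n in ('top','scene'):
    a,d=bot.camera(n); ims.append(a)
    np.savez('%s0.npz'%n,a=a,d=d)
    for l in ('bottle','jar','peg'):
        for r in bot.regions_of(n,l):
            P=cloud(n,d,r['pixels']); print(n,l,round(r['conf'],2),r['point'],r['pixels'].sum(),np.median(P,0).round(3),P.min(0).round(3),P.max(0).round(3),np.median(a[r['pixels']],0))
cv2.imwrite('pics/a.png',cv2.cvtColor(cv2.resize(np.vstack(ims),(400*512//384*1,800*1))[:, :],cv2.COLOR_RGB2BGR)) if 0 else cv2.imwrite('pics/a.png',cv2.cvtColor(cv2.resize(np.hstack(ims),(800,300)),cv2.COLOR_RGB2BGR))
E
```

```text
pics
{'time': 0.0, 'q': array([-6.88109054e+01,  5.01072435e+00,  1.00331450e+01,  9.51012021e+01,
       -7.88781921e-04,  8.99983716e+01]), 'qd': array([-0.10586477,  0.06563749, -0.06535601,  0.03188035,  0.01255054,
       -0.02667883]), 'joint_efforts': array([-2.10823473e-04, -5.20385528e+01,  4.64810264e+01,  1.59245561e-02,
        4.66838071e-05,  6.48238242e-06]), 'ee_pos': array([ 0.19870184, -0.51258412,  0.23057497]), 'tcp_rot': array([-9.00007865e+01,  7.87815009e-02, -6.88092770e+01]), 'wrist_force': array([-0.01451341, -0.68595312, -0.11306822]), 'torque': array([ 0.03330311,  0.04505475, -0.04403655]), 'opening': 0.08526059481195633}
top bottle 0.95 [215.2, 284.3] 772 [ 0.337 -0.107  0.042] [ 0.297 -0.194 -0.006] [ 0.368 -0.038  0.059] [211.5 178.    0. ]
top bottle 0.9 [158.9, 158.5] 765 [0.478 0.271 0.057] [ 0.454  0.189 -0.001] [0.508 0.339 0.075] [133.  64.  11.]
top bottle 0.83 [224.3, 128.0] 794 [0.276 0.374 0.042] [ 0.236  0.308 -0.004] [0.305 0.459 0.057] [33. 22. 18.]
top bottle 0.82 [117.6, 118.7] 757 [0.601 0.4   0.042] [ 0.546  0.34  -0.005] [0.669 0.476 
[... 380 characters left out ...]
ene bottle 0.74 [132.6, 318.6] 623 [0.288 0.364 0.034] [ 0.186  0.304 -0.003] [0.308 0.483 0.055] [29. 28. 27.]
scene bottle 0.59 [196.1, 196.7] 861 [ 0.35  -0.119  0.038] [ 0.305 -0.195  0.005] [ 0.372 -0.044  0.055] [181. 163.  62.]
scene bottle 0.58 [167.2, 340.6] 766 [0.493 0.256 0.052] [0.46  0.186 0.018] [0.509 0.335 0.07 ] [124.  78.  37.]
scene bottle 0.56 [174.1, 399.0] 920 [0.614 0.39  0.036] [ 0.519  0.335 -0.001] [0.671 0.497 0.055] [ 49. 110.  59.]
scene jar 0.71 [261.1, 150.4] 1397 [ 0.512 -0.31   0.062] [ 0.413 -0.371 -0.001] [ 0.532 -0.231  0.072] [142.  93.  45.]
scene peg 0.64 [203.9, 269.2] 333 [0.509 0.015 0.059] [ 0.453 -0.024  0.008] [0.531 0.084 0.139] [138. 137. 136.]
```

View pics/a.png

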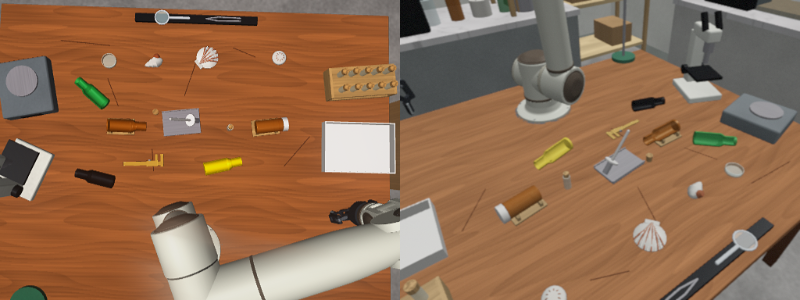

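The top view shows the amber necked bottle at full-res pixel (158,158), the peg on its grey plate at (240,152), and the amber jar with its white cap at (348,159). The yellow (284,215), black (128,224) and green (118,118) bottles are look-alikes. So the bottle at (158,158) is the one: amber, necked, in a cradle, mouth towards -y. I'll confirm this in a crop and fit the poses.

```bash
cat >> h.py <<'E'
from scipy.optimize import least_squares
def axdist(P,o,a):
    w=P-o; t=w@a; return t,np.linalg.norm(w-np.outer(t,a),axis=1)
def fit_bottle(P,x0,z=0.042):
    """x,y,heading(of +x, bottom) of level bottle; P surface points"""
    def f(p):
        t,r=axdist(P,np.array([p[0],p[1],z+p[3]]),np.array([np.cos(p[2]),np.sin(p[2]),0]))
        prof=np.interp(t,[-.1025,-.0625,-.0475,.0475],[.018,.018,.026,.026])
        e=np.hypot(r-prof,0)*np.sign(r-prof)
        return np.r_[e,np.maximum(0,t-.0475),np.maximum(0,-.1025-t)]
    s=least_squares(f,x0,loss='soft_l1',f_scale=.002); return s.x, np.sqrt(np.median(s.fun[:len(P)]**2))
def fit_peg(P,x0):
    """foot x,y, heading, dz; elevation 50deg"""
    def f(p):
        c=np.deg2rad(50); a=np.array([np.cos(p[2])*np.cos(c),np.sin(p[2])*np.cos(c),np.sin(c)])
        t,r=axdist(P,np.array([p[0],p[1],.05+p[3]]),a)
        return np.r_[r-.005,np.maximum(0,t-.115)]
    s=least_squares(f,x0,loss='soft_l1',f_scale=.002); return s.x,np.sqrt(np.median(s.fun[:len(P)]**2))
E
python3 - <<'E'
from h import *
for n in ('top','scene'):
    F=np.load('%s0.npz'%n); a,d=F['a'],F['d']
    P=cloud(n,d); V=np.nonzero(d>0); C=a[V].astype(int)
    amber=(C[:,0]-C[:,2]>40)
    def box(c,h): return np.all(np.abs(P-c)<h,axis=1)
    m=box([.48,.265,.055],[.06,.11,.03])&(P[:,2]>.045); Q=P[m]
    print(n,len(Q),Q.min(0).round(3),Q.max(0).round(3)); s=fit_bottle(Q,[.48,.28,1.57,0]); print('bottle',s)
    m=box([.505,.04,.1],[.05,.08,.045])&(P[:,2]>.06); Q=P[m]
    print(len(Q),Q.min(0).round(3),Q.max(0).round(3)); print('peg',fit_peg(Q,[.505,.01,1.57,0]))
a=np.load('top0.npz')['a'][125:195,110:380]
cv2.imwrite('pics/b.png',cv2.cvtColor(cv2.resize(a,(780,202),interpolation=cv2.INTER_CUBIC),cv2.COLOR_RGB2BGR))
E
```

```text
top 691 [0.454 0.189 0.045] [0.506 0.339 0.075]
bottle (array([ 0.48035245,  0.293949  ,  1.56569078, -0.00445106]), np.float64(0.002056240502717136))
107 [ 0.495 -0.002  0.06 ] [0.523 0.09  0.144]
peg (array([0.50436401, 0.04275006, 1.7612077 , 0.04376601]), np.float64(0.0022833194227854813))
scene 542 [0.46  0.186 0.045] [0.508 0.337 0.07 ]
bottle (array([ 0.48110212,  0.29016562,  1.5266697 , -0.00394399]), np.float64(0.0015682432284282357))
190 [ 0.494 -0.006  0.06 ] [0.528 0.089 0.14 ]
peg (array([0.42250113, 0.61294847, 1.71862898, 0.73343447]), np.float64(0.002000162660133591))
```

View pics/b.png

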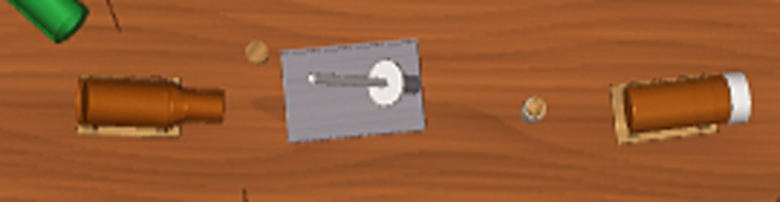

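```bash
for i in 1; do python3 -m jog '[[0,1,2,1,0,0,1],[0,2,4,1,0,0,2],[0,3,5,1,0,0,3],[0,4,7.5,1,0,0,4.5],[0,4,7.5,1,0,0,4.5]]'; done
python3 -m jog '[[0,1,2,1,0,0,1],[0,2,4,1,0,0,2],[0,3,5,1,0,0,3],[0,4,7.5,1,0,0,4.5],[0,4,7.5,1,0,0,4.5]]'
python3 -m jog '[[0,1,2,1,0,0,1],[0,2,4,1,0,0,2],[0,3,5,1,0,0,3],[0,4,7.5,1,0,0,4.5],[0,4,7.5,1,0,0,4.5]]'
python3 - <<'E'
from h import *
a,d=bot.camera('wrist'); c=bot.camera_model('wrist'); print(c)
P=cloud('wrist',d); np.savez('w1.npz',a=a,d=d,P=P)
print(P.min(0),P.max(0))
cv2.imwrite('pics/c.png',cv2.cvtColor(a,cv2.COLOR_RGB2BGR))
def fp(P,x0):
    def f(p):
        k=np.deg2rad(50); ax=np.array([np.cos(p[2])*np.cos(k),np.sin(p[2])*np.cos(k),np.sin(k)])
        t,r=axdist(P,np.array([p[0],p[1],.05]),ax); return np.r_[r-.005]
    s=least_squares(f,x0,loss='soft_l1',f_scale=.002); return s.x,np.median(abs(s.fun))
S=[('wrist',P)]
for n in ('top','scene'): S.append((n,cloud(n,np.load(n+'0.npz')['d'])))
for n,P in S:
    Q=P[np.all(np.abs(P-[.505,.04,.1])<[.05,.08,.045],axis=1)&(P[:,2]>.06)]
    print(n,len(Q),Q.min(0).round(3),Q.max(0).round(3)); print(fp(Q,[.505,.01,1.6]))
    Q=P[np.all(np.abs(P-[.48,.265,.055])<[.06,.11,.03],axis=1)&(P[:,2]>.045)]
    if len(Q)>50: print('bottle',len(Q),Q.min(0).round(3),Q.max(0).round(3),fit_bottle(Q,[.48,.29,1.55,0]))
E
```

```text
time: 0.9
ee_pos: [0.2998, -0.3223, 0.2569]
tcp_rot: [-90.0, -0.0, -45.9]
wrist_force: [0.4, -0.9, 0.9]
opening: 0.0853
time: 1.4
ee_pos: [0.3998, -0.1346, 0.2814]
tcp_rot: [-90.0, -0.0, -23.4]
wrist_force: [-0.4, -0.9, 0.3]
opening: 0.0853
time: 1.9
ee_pos: [0.4999, 0.0532, 0.3055]
tcp_rot: [-90.0, 0.1, -0.9]
wrist_force: [0.1, -0.5, 0.6]
opening: 0.0852
{'fx': 329.54653826567164, 'fy': 329.54653826567164, 'cx': 247.52486904755702, 'cy': 188.43105796410103, 'tool_from_camera': array([[ 9.99998834e-01, -1.51407905e-03,  2.00283727e-04,
        -1.37123566e-03],
       [-5.92723991e-04, -2.63882319e-01,  9.64554701e-01,
        -1.42579556e-01],
       [-1.40756073e-03, -9.64553694e-01, -2.63882909e-01,
         6.72253357e-02],
       [ 0.00000000e+00,  0.00000000e+00,  0.00000000e+00,
         1.00000000e+00]])}
[ 0.11061465 -0.34866599 -0.00369997] [0.90212537 0.24314923 0.40371541]
wrist 659 [ 0.492 -0.006  0.06 ] [0.524 0.091 0.14 ]
(array([0.50895553, 0.0042693 , 1.68707334]), np.float64(0.0017112178269643391))
bottle 894 [0.466 0.187 0.045] [0.495 0.225 0.055] (array([ 0.48058088,  0.28960736,  1.57037339, -0.00904263]), np.float64(0.0006963325041328039))
top 107 [ 0.495 -0.002  0.06 ] [0.523 0.09  0.144]
(array([0.51131436, 0.00668969, 1.76120295]), np.float64(0.002283300263350228))
bottle 691 [0.454 0.189 0.045] [0.506 0.339 0.075] (array([ 0.48035246,  0.293949  ,  1.5656924 , -0.00445106]), np.float64(0.0020562514950323955))
scene 190 [ 0.494 -0.006  0.06 ] [0.528 0.089 0.14 ]
(array([0.50850782, 0.0119203 , 1.69641473]), np.float64(0.001270004475040047))
bottle 542 [0.46  0.186 0.045] [0.508 0.337 0.07 ] (array([ 0.48110211,  0.29016562,  1.52666912, -0.00394398]), np.float64(0.0015682413212379915))
```

View pics/c.png

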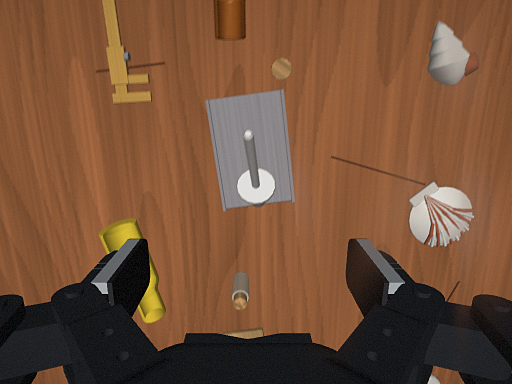

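The wrist view shows the collar centre near (256,186), the peg tip at (248,134), and the bottle's neck end at (230,20). Next I'll compute the collar and tip from pixels, and plan the move to look over the bottle.

```bash
cat >> h.py <<'E'
def ray_at(px,z,ee,rpy):
    """wrist pixel (u,v) -> world point at height z"""
    c=bot.camera_model('wrist'); T=c['tool_from_camera']; Rt=R.from_euler('xyz',rpy,degrees=True)
    o=Rt.apply(T[:3,3])+ee; d=Rt.apply(T[:3,:3]@[(px[0]-c['cx'])/c['fx'],(px[1]-c['cy'])/c['fy'],1])
    return o+d*(z-o[2])/d[2]
E
python3 - <<'E'
from h import *
F=np.load('w1.npz'); a=F['a'].astype(int); d=F['d']
o=bot.get_obs(); print(o['ee_pos'],o['tcp_rot'],o['q'].round(1))
w=(a.min(2)>215); w[:,:225]=0; w[:,285:]=0; w[:160]=0; w[210:]=0
v,u=np.nonzero(w); print(len(u),u.min(),u.max(),v.min(),v.max())
e=cv2.fitEllipse(cv2.convexHull(np.c_[u,v].astype(np.int32))); print(e)
f=ray_at(e[0],.05,o['ee_pos'],o['tcp_rot'])
t=ray_at((248.5,134),.138,o['ee_pos'],o['tcp_rot']); print('foot',f,'tip',t,t-f,np.degrees(np.arctan2(*(t-f)[[1,0]])),np.hypot(*(t-f)[:2]))
# disc plane from depth
P=cloud('wrist',np.where(w,d,0)); c=P.mean(0); n=np.linalg.svd(P-c)[2][2]; print(c,n,len(P))
E
```

```text
[0.50014465 0.05385028 0.30522296] [-8.99500843e+01  6.34645068e-02 -1.04931088e+00] [6.100e+00 9.000e-01 1.420e+01 1.034e+02 1.000e-01 9.720e+01]
763 238 274 170 201
((255.673583984375, 185.35585021972656), (32.01811218261719, 36.75838088989258), 88.8070297241211)
foot [0.50806347 0.01629089 0.05      ] tip [0.5002813 0.0890863 0.138    ] [-0.00778217  0.07279541  0.088     ] 96.10201111010012 0.0732102079127819
[0.50836692 0.01458491 0.05076975] [ 0.0606458  -0.67204004 -0.73802728] 756
```

```bash
python3 -m jog '[[0,0,2,0,0,0,0],[0,-0.4,4,0,0,0,0],[0,-0.8,6,0,0,0,0],[0,-0.8,7,0,0,0,0],[0,-0.8,7,0,0,0,0]]'
python3 - <<'E'
from h import *
a,d=bot.camera('wrist'); P=cloud('wrist',d); o=bot.get_obs(); print(o['ee_pos'],o['tcp_rot'])
Q=P[np.all(np.abs(P-[.48,.265,.055])<[.06,.11,.03],axis=1)&(P[:,2]>.045)]
print('bottle',len(Q),Q.min(0).round(3),Q.max(0).round(3),fit_bottle(Q,[.48,.29,1.55,0]))
cv2.imwrite('pics/d.png',cv2.cvtColor(a,cv2.COLOR_RGB2BGR)); np.savez('w2.npz',a=a,d=d,P=P)
E
```

```text
time: 2.45
ee_pos: [0.4782, 0.2273, 0.3058]
tcp_rot: [-90.0, 0.0, -1.1]
wrist_force: [-1.1, -0.1, -0.3]
opening: 0.0852
[0.47843011 0.22574066 0.30597731] [-9.00215844e+01  2.87444420e-02 -1.17394976e+00]
bottle 4592 [0.455 0.185 0.045] [0.505 0.334 0.069] (array([ 0.48035005,  0.29093477,  1.56556221, -0.00388474]), np.float64(0.0013330651868165456))
```

View pics/d.png

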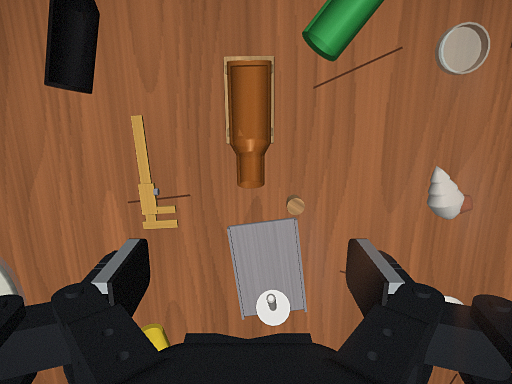

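The wrist view is over the bottle, in its cradle at about (250,110), mouth at (250,187), nothing in the fingers' way. Pose: (0.480, 0.288), heading 90°. I'll descend.

```bash
python3 -m jog '[[0,0,1.2,-1.5,0,0,0.1],[0,0,2.5,-3,0,0,0.1],[0,0,2.5,-5,0,0,0.1],[0,0,2.5,-7,0,0,0.1],[0,0,2.5,-8,0,0,0.1]]'
python3 - <<'E'
from h import *
o=bot.get_obs(); print(o['ee_pos'],o['tcp_rot'],o['q'].round(1)); print(((np.array([.480,.288,.020])-o['ee_pos'])/.025).round(2))
a,d=bot.camera('wrist'); P=cloud('wrist',d)
Q=P[np.all(np.abs(P-[.48,.265,.055])<[.06,.11,.03],axis=1)&(P[:,2]>.045)]
print('bottle',len(Q),Q.min(0).round(3),Q.max(0).round(3),fit_bottle(Q,[.48,.29,1.55,0]))
E
```

```text
time: 3.0
ee_pos: [0.4775, 0.2849, 0.1018]
tcp_rot: [-90.2, 0.2, -0.9]
wrist_force: [0.3, 0.1, 0.5]
opening: 0.0854
[0.47745624 0.28494194 0.10182925] [-90.16486367   0.23241323  -0.88036816] [ 30.8   5.5  -3.7  81.1  -0.  121.7]
[ 0.1   0.12 -3.27]
bottle 13766 [0.454 0.188 0.045] [0.504 0.336 0.066] (array([ 0.47893303,  0.29402665,  1.57332491, -0.0062385 ]), np.float64(0.001263899183216989))
```

```bash
python3 -m jog '[[0,0.1,0.15,-1,0,0,0.1],[0,0.1,0.15,-2.2,0,0,0.1],[0,0.1,0.15,-3.3,0,0,0.1],[0,0.1,0.15,-3.3,0,0,0.1],[0,0.1,0.15,-3.3,0,0,0.1]]' 40
python3 -m jog '[[0.5,0,0,0,0,0,0],[1,0,0,0,0,0,0],[1,0,0,0,0,0,0],[1,0,0,0,0,0,0],[1,0,0,0,0,0,0]]' 40
python3 -m jog '[[1,0,0,0,0,0,0],[1,0,0,0,0,0,0],[1,0,0,0,0,0,0],[1,0,0,0,0,0,0],[1,0,0,0,0,0,0]]' 40
```

```text
time: 3.55
ee_pos: [0.4819, 0.2903, 0.0252]
tcp_rot: [-90.0, -0.0, -0.4]
wrist_force: [0.5, 0.2, 0.6]
opening: 0.0851
time: 4.05
ee_pos: [0.4814, 0.2914, 0.0257]
tcp_rot: [-89.9, -0.1, -0.3]
wrist_force: [-4.9, -2.9, 9.5]
opening: 0.0472
time: 4.55
ee_pos: [0.4814, 0.2914, 0.0257]
tcp_rot: [-89.9, -0.1, -0.3]
wrist_force: [-4.8, -1.5, 9.7]
opening: 0.0473
```

Opening is 47 mm with an upward force on the tool, so the pads are on the upper half of the body. I'll open, go about 11 mm lower and regrip.

```bash
python3 -m jog '[[0.2,0,0,0,0,0,0],[0.2,0,0,0,0,0,0],[0.2,0,0,0,0,0,0],[0.2,0,-0.05,-0.45,0,0,0],[0.2,0,-0.05,-0.45,0,0,0]]' 40
python3 -m jog '[[1,0,0,0,0,0,0],[1,0,0,0,0,0,0],[1,0,0,0,0,0,0],[1,0,0,0,0,0,0],[1,0,0,0,0,0,0]]' 40
```

```text
time: 5.05
ee_pos: [0.4804, 0.289, 0.0106]
tcp_rot: [-90.1, 0.1, -0.3]
wrist_force: [-0.5, 0.2, -0.4]
opening: 0.0681
time: 5.55
ee_pos: [0.4812, 0.2896, 0.0125]
tcp_rot: [-90.0, 0.0, -0.3]
wrist_force: [-0.5, -1.0, -0.2]
opening: 0.0474
```

```bash
python3 -m jog '[[1,0,0,0.3,0,0,0],[1,0,0,0.8,0,0,0],[1,0,0,1.5,0,0,0],[1,0,0,2.5,0,0,0],[1,0,0,3.5,0,0,0]]' 50
python3 -m jog '[[1,0,0,1,0,0,0],[1,0,0,2.5,0,0,0],[1,0,0,4,0,0,0],[1,0,0,4.5,0,0,0],[1,0,0,4.5,0,0,0]]' 50
python3 - <<'E'
from h import *
o=bot.get_obs(); print(o['ee_pos'],o['tcp_rot'],o['q'].round(1),o['opening'],o['wrist_force'].round(1),o['torque'].round(2))
a,d=bot.camera('wrist'); s,ds=bot.camera('scene'); np.savez('w3.npz',a=a,d=d,s=s,ds=ds)
cv2.imwrite('pics/e.png',cv2.cvtColor(np.hstack([cv2.resize(a,(400,300)),cv2.resize(s[60:300,180:500],(400,300))]),cv2.COLOR_RGB2BGR))
E
```

```text
time: 6.05
ee_pos: [0.4813, 0.2898, 0.102]
tcp_rot: [-90.0, -0.0, -0.3]
wrist_force: [0.1, 0.0, -1.2]
opening: 0.0472
time: 6.55
ee_pos: [0.4821, 0.2902, 0.2152]
tcp_rot: [-89.9, -0.2, -0.3]
wrist_force: [0.1, -0.5, -2.9]
opening: 0.0473
[0.48205876 0.29019112 0.21518656] [-89.86728835  -0.21360335  -0.30925795] [ 31.    6.2   9.6  93.1   0.  121.4] 0.047287300514004066 [ 0.1 -0.5 -2.9] [ 0.08 -0.04 -0.03]
```

View pics/e.png

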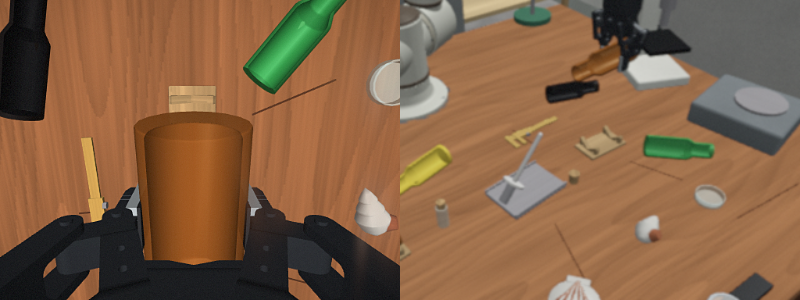

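The bottle is lifted and held. Left: its bottom rim is at about (193,115), with the empty cradle below. Right: the bottle is in the gripper at (597,62). Now I'll measure how it sits in the hand.

```bash
cat >> h.py <<'E'
def held(d,a=None):
    """bottle axis in tool frame from wrist depth: origin y (along fingers) & tilt"""
    c=bot.camera_model('wrist'); T=c['tool_from_camera']
    v,u=np.nonzero(d>0); z=d[v,u]; p=np.c_[(u-c['cx'])/c['fx']*z,(v-c['cy'])/c['fy']*z,z]@T[:3,:3].T+T[:3,3]
    col=a[v,u].astype(int); am=(col[:,0]-col[:,2]>40)
    m=am&(np.abs(p[:,0])<.035)&(p[:,2]>-.02)&(p[:,2]<.07)&(p[:,1]>-.065)&(p[:,1]<.03)
    return p[m]
E
python3 - <<'E'
from h import *
F=np.load('w3.npz'); Q=held(F['d'],F['a']); print(len(Q),Q.min(0).round(4),Q.max(0).round(4))
for z0 in np.arange(-.02,.07,.01):
    s=Q[(Q[:,2]>z0)&(Q[:,2]<z0+.01)]
    if len(s)>20:
        print(round(z0,3),len(s),s.min(0).round(4),s.max(0).round(4),np.percentile(s[:,1],2).round(4))
def f(p):
    ax=np.array([p[2],p[3],1]); ax/=np.linalg.norm(ax)
    t,r=axdist(Q,np.array([p[0],p[1],0]),ax); return r-.026
s=least_squares(f,[0,-.025,0,0],loss='soft_l1',f_scale=.001); print(s.x, np.degrees(s.x[2:]),np.median(abs(s.fun)))
E
```

```text
26055 [-0.0274 -0.0568 -0.0198] [ 0.035  -0.0041  0.0497]
-0.02 328 [-0.027  -0.0465 -0.0198] [ 0.0237 -0.0286 -0.01  ] -0.0459
-0.01 2673 [-0.0252 -0.0532 -0.01  ] [ 0.0222 -0.0356 -0.    ] -0.0524
0.0 3293 [-0.0251 -0.0541  0.    ] [ 0.035  -0.0119  0.01  ] -0.0531
0.01 3687 [-0.027  -0.0549  0.01  ] [ 0.0288 -0.0141  0.02  ] -0.0538
0.02 4119 [-0.0271 -0.0556  0.02  ] [ 0.0242 -0.032   0.03  ] -0.0546
0.03 4524 [-0.0271 -0.0564  0.03  ] [ 0.0242 -0.0328  0.04  ] -0.0553
0.04 7431 [-0.0274 -0.0568  0.04  ] [ 0.0241 -0.0041  0.0497] -0.0555
[-0.00138471 -0.02600391 -0.00254224 -0.06414741] [-0.1456594  -3.67537562] 0.00036718392996011595
```

```bash
cat >> h.py <<'E'
FOOT=np.array([.5082,.0155,.05]); HD=np.deg2rad(96.1); E50=np.deg2rad(50)
PA=np.array([np.cos(HD)*np.cos(E50),np.sin(HD)*np.cos(E50),np.sin(E50)])
OB=np.array([-.0012,-.0262,.001]); AB=np.array([-.0025,-.064,1]); AB/=np.linalg.norm(AB)
def target(s,foot=FOOT,pa=PA,ob=OB,ab=AB):
    """tool pos and R with mouth at s along peg, jaws level"""
    tx=np.cross(pa,[0,0,1]); tx/=np.linalg.norm(tx)
    # tool frame basis: x=tx-like, ab->pa
    B=np.c_[[1,0,0]-ab*ab[0],ab,np.cross(ab,[1,0,0])]; B/=np.linalg.norm(B,axis=0)
    W=np.c_[tx,pa,np.cross(pa,tx)]
    Rm=W@B.T; return foot+pa*(s+.1025)-Rm@ob, R.from_matrix(Rm)
def plan(s,o=None,**k):
    o=o or bot.get_obs(); p,Rt=target(s,**k); Rc=R.from_euler('xyz',o['tcp_rot'],degrees=True)
    rv=(Rt*Rc.inv()).as_rotvec(degrees=True)
    print('now',o['ee_pos'].round(4),'target',p.round(4),'shift u',((p-o['ee_pos'])/.025).round(2),'turn u',(rv/5).round(2),'t',o['time'])
def mouth(o,ob=OB,ab=AB,foot=FOOT,pa=PA):
    Rc=R.from_euler('xyz',o['tcp_rot'],degrees=True); m=o['ee_pos']+Rc.apply(ob-ab*.1025); ax=Rc.apply(ab)
    w=m-foot; t=w@pa; print('mouth',m.round(4),'s',t.round(4),'off',(w-t*pa).round(4),'ang',np.degrees(np.arccos(ax@pa)).round(2))
E
python3 -c "
from h import *
o=bot.get_obs(); mouth(o)
plan(.155); plan(.155,foot=FOOT,ab=AB)"
```

```text
mouth [0.4797 0.1883 0.2312] s 0.2512 off [-0.0114  0.0123 -0.0113] ang 46.66
now [0.4811 0.2896 0.2115] target [0.4899 0.1984 0.2284] shift u [ 0.35 -3.65  0.68] turn u [9.26 0.47 1.18] t 6.65
now [0.4811 0.2896 0.2115] target [0.4899 0.1984 0.2284] shift u [ 0.35 -3.65  0.68] turn u [9.26 0.47 1.18] t 6.65
```

```bash
python3 -m jog '[[1,0,-0.4,0.4,1.5,0.1,0.2],[1,0.1,-0.8,0.8,3,0.15,0.4],[1,0.17,-1.4,1.2,4.63,0.24,0.59],[1,0.17,-1.8,1.5,4.63,0.24,0.59],[1,0.17,-1.8,1.5,4.63,0.24,0.59]]' 50
python3 -m jog '[[1,0,-0.4,0,1.5,0.1,0.2],[1,0.1,-0.8,0,3,0.15,0.4],[1,0.17,-1.4,0,4.63,0.24,0.59],[1,0.17,-1.8,0,4.63,0.24,0.59],[1,0.17,-1.8,0,4.63,0.24,0.59]]' 50
python3 - <<'E'
from h import *
o=bot.get_obs(); mouth(o); plan(.155); print(o['q'].round(1),o['opening'])
a,d=bot.camera('wrist'); s,ds=bot.camera('scene'); np.savez('w4.npz',a=a,d=d,s=s,ds=ds)
Q=held(d,a)
def f(p):
    ax=np.array([p[2],p[3],1]); ax/=np.linalg.norm(ax)
    t,r=axdist(Q,np.array([p[0],p[1],0]),ax); return r-.026
r=least_squares(f,[0,-.025,0,0],loss='soft_l1',f_scale=.001); print(len(Q),r.x,Q.max(0))
cv2.imwrite('pics/f.png',cv2.cvtColor(np.hstack([cv2.resize(a,(400,300)),cv2.resize(s[110:230,220:380],(400,300),interpolation=cv2.INTER_CUBIC)]),cv2.COLOR_RGB2BGR))
E
```

```text
time: 7.15
ee_pos: [0.4857, 0.2428, 0.2493]
tcp_rot: [-67.0, 0.8, 2.6]
wrist_force: [-0.4, -0.2, -1.7]
opening: 0.0472
time: 7.65
ee_pos: [0.4898, 0.199, 0.2482]
tcp_rot: [-43.9, 0.4, 5.9]
wrist_force: [0.2, 0.4, -2.0]
opening: 0.0468
mouth [0.4972 0.1149 0.1888] s 0.1706 off [ 0.0007 -0.0096  0.0081] ang 0.33
now [0.4898 0.199  0.2482] target [0.4899 0.1984 0.2284] shift u [ 0.   -0.02 -0.79] turn u [ 0.05 -0.05  0.02] t 7.65
[-0.6  1.4 -1.6 94.1 45.7 80.7] 0.04678133903545145
26000 [-0.00113859 -0.02541422 -0.00347168 -0.06165202] [ 0.02910615 -0.00434878  0.04944053]
```

View pics/f.png

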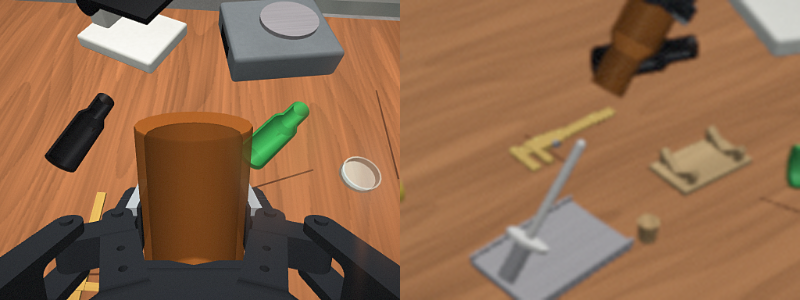

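The scene view shows the bottle mouth down at (610,85), above and in line with the peg tip at (580,143). Before inserting, I'll compare the bottle and peg lines within each outside camera, so that calibration bias cancels.

```bash
python3 -m jog '[[1,0,0,-0.4,0,0,0],[1,0,0,-0.79,0.05,-0.05,0],[1,0,0,-0.79,0.05,-0.05,0],[1,0,0,-0.79,0.05,-0.05,0]]' 50
cat > chk.py <<'E'
from h import *
o=bot.get_obs(); mouth(o); plan(.155)
Rc=R.from_euler('xyz',o['tcp_rot'],degrees=True); ob=o['ee_pos']+Rc.apply(OB); ab=Rc.apply(AB)
ex=np.cross(PA,[0,0,1]); ex/=np.linalg.norm(ex); ey=np.cross(PA,ex)
for n in ('scene','top'):
    a,d=bot.camera(n); P=cloud(n,d); C=a[np.nonzero(d>0)].astype(int)
    t,r=axdist(P,ob,ab); am=(C[:,0]-C[:,2]>40)
    Q=P[am&(t>-.12)&(t<-.015)&(r<.045)]
    def fb(p):
        t,r=axdist(Q,ob+p[0]*ex+p[1]*ey+p[2]*ab,ab)
        return np.r_[r-np.interp(t,[-.1025,-.0625,-.0475,.0475],[.018,.018,.026,.026]),np.maximum(0,-.1025-t)*3]
    t,r=axdist(P,FOOT,PA); G=P[~am&(t>.02)&(t<.112)&(r<.015)]
    def fg(p):
        t,r=axdist(G,FOOT+p[0]*ex+p[1]*ey,PA); return r-.005
    b=least_squares(fb,[0,0,0],loss='soft_l1',f_scale=.0015); g=least_squares(fg,[0,0],loss='soft_l1',f_scale=.0015)
    print(n,len(Q),'bottle',b.x.round(4),np.median(abs(b.fun)).round(4),len(G),'peg',g.x.round(4),np.median(abs(g.fun)).round(4))
print('ex',ex.round(3),'ey',ey.round(3))
E
python3 chk.py
```

```text
time: 8.15
ee_pos: [0.4893, 0.2001, 0.23]
tcp_rot: [-43.4, -0.1, 6.0]
wrist_force: [0.3, 0.9, -1.0]
opening: 0.0469
mouth [0.4973 0.1166 0.17  ] s 0.1572 off [-0.0001  0.0005 -0.0005] ang 0.29
now [0.4893 0.2001 0.23  ] target [0.4899 0.1984 0.2284] shift u [ 0.02 -0.07 -0.06] turn u [-0.05  0.04 -0.  ] t 8.15
scene 613 bottle [0.0003 0.0002 0.    ] 0.0 139 peg [-0.0012 -0.0009] 0.0009
top 0 bottle [0. 0. 0.] nan 0 peg [0. 0.] nan
ex [ 0.994  0.106 -0.   ] ey [-0.081  0.762 -0.643]
  return _methods._mean(a, axis=axis, dtype=dtype,
  ret = ret.dtype.type(ret / rcount)
```

Lateral agreement is about 1.5 mm against 9 mm of play, so I'll slide it on.

```bash
python3 -m jog '[[1,0.03,-0.32,-0.38,0,0,0],[1,0.07,-0.8,-0.96,0,0,0],[1,0.14,-1.28,-1.53,0,0,0],[1,0.2,-1.92,-2.3,0,0,0],[1,0.27,-2.56,-3.06,0,0,0]]' 50
python3 -m jog '[[1,0,0,0,0,0,0],[1,0.05,-0.32,-0.38,0,0,0],[1,0.08,-0.7,-0.84,0,0,0],[1,0.08,-0.7,-0.84,0,0,0]]' 50
python3 -c "
from h import *
o=bot.get_obs(); mouth(o); plan(.004)"
```

```text
time: 8.75
ee_pos: [0.4966, 0.1346, 0.1527]
tcp_rot: [-43.4, -0.2, 6.0]
wrist_force: [-0.0, 0.9, -1.7]
opening: 0.0472
time: 9.15
ee_pos: [0.4983, 0.1174, 0.1313]
tcp_rot: [-43.4, -0.1, 5.9]
wrist_force: [-0.3, 0.5, -1.9]
opening: 0.0472
mouth [0.5061 0.0338 0.0713] s 0.0282 off [-0.0002  0.0003 -0.0003] ang 0.24
now [0.4983 0.1174 0.1313] target [0.5002 0.1019 0.1128] shift u [ 0.08 -0.62 -0.74] turn u [-0.05  0.03  0.01] t 9.15
```

```bash
python3 -m jog '[[1,0.03,-0.25,-0.3,0,0,0],[1,0.06,-0.45,-0.54,0,0,0],[1,0.08,-0.6,-0.71,0,0,0],[1,0.08,-0.6,-0.71,0,0,0],[1,0.08,-0.6,-0.71,0,0,0]]' 50
python3 -m jog '[[1,0,0,0,0,0,0],[1,-0.01,0.07,-0.06,0,0,0],[1,-0.02,0.15,-0.13,0,0,0],[1,-0.02,0.22,-0.19,0,0,0],[1,-0.02,0.22,-0.19,0,0,0]]' 50
python3 - <<'E'
from h import *
o=bot.get_obs(); mouth(o); print(o['wrist_force'].round(1),o['opening'])
s,ds=bot.camera('scene'); w,d=bot.camera('wrist')
cv2.imwrite('pics/g.png',cv2.cvtColor(np.hstack([cv2.resize(w,(400,300)),cv2.resize(s[110:230,210:370],(400,300),interpolation=cv2.INTER_CUBIC)]),cv2.COLOR_RGB2BGR))
E
```

```text
time: 9.65
ee_pos: [0.5006, 0.1032, 0.1151]
tcp_rot: [-43.4, -0.2, 6.0]
wrist_force: [-0.2, 0.0, -1.5]
opening: 0.0471
time: 10.15
ee_pos: [0.4998, 0.109, 0.1101]
tcp_rot: [-43.4, -0.1, 6.0]
wrist_force: [0.8, -0.6, -2.4]
opening: 0.0472
mouth [0.5078 0.0255 0.05  ] s 0.0064 off [ 0.0001  0.0059 -0.0049] ang 0.3
[ 0.8 -0.6 -2.4] 0.04716132772387887
```

View pics/g.png

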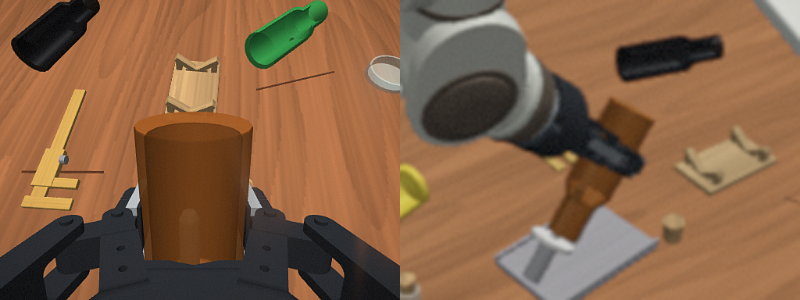

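The scene view shows the neck over the peg, with the mouth just above the white collar at (553,238). The wrist view shows the rod inside the glass at (190,225). Wrist force is only the bottle's weight, so I'll release and back out along the fingers.

```bash
python3 -m jog '[[0.4,0,0,0,0,0,0],[0.3,0,0,0,0,0,0],[0.15,0,0,0,0,0,0],[0,0,0,0,0,0,0],[0,0,0,0,0,0,0]]' 20
python3 -m jog '[[0,0,0,0,0,0,0],[0,0,0,0,0,0,0],[0,0.02,-0.2,0.19,0,0,0],[0,0.05,-0.5,0.48,0,0,0],[0,0.08,-0.8,0.76,0,0,0]]' 20
python3 -m jog '[[0,0.08,-0.7,0.68,0,0,0],[0,0.15,-1.4,1.36,0,0,0],[0,0.23,-2.2,2.1,0,0,0],[0,0.31,-2.9,2.75,0,0,0],[0,0.38,-3.6,3.4,0,0,0]]' 20
python3 - <<'E'
from h import *
import subprocess
s,ds=bot.camera('scene'); w,d=bot.camera('wrist'); np.savez('w5.npz',s=s,ds=ds,w=w,d=d)
for r in bot.regions_of('wrist','bottle'):
    P=cloud('wrist',d,r['pixels']); print(r['conf'],r['point'],P.min(0).round(3),P.max(0).round(3))
cv2.imwrite('pics/h.png',cv2.cvtColor(np.hstack([cv2.resize(w,(400,300)),cv2.resize(s[110:230,210:370],(400,300),interpolation=cv2.INTER_CUBIC)]),cv2.COLOR_RGB2BGR))
E
```

```text
time: 10.75
ee_pos: [0.5001, 0.1087, 0.1103]
tcp_rot: [-43.4, -0.2, 6.0]
wrist_force: [-0.3, -0.3, 0.8]
opening: 0.0854
time: 11.25
ee_pos: [0.5022, 0.088, 0.1301]
tcp_rot: [-43.4, -0.2, 6.0]
wrist_force: [1.4, 0.1, -1.2]
opening: 0.0854
time: 11.75
ee_pos: [0.5117, -0.0028, 0.2157]
tcp_rot: [-43.4, -0.2, 6.0]
wrist_force: [-0.1, 0.0, 0.5]
opening: 0.0854
0.81 [374.9, 50.7] [ 0.338 -0.074 -0.003] [ 0.462 -0.059  0.256]
0.69 [54.5, 120.5] [ 0.21   0.306 -0.004] [0.308 0.479 0.051]
0.65 [198.4, 246.2] [0.473 0.012 0.007] [0.533 0.139 0.169]
0.56 [56.9, 328.3] [ 0.546  0.338 -0.005] [0.685 0.518 0.05 ]
```

View pics/h.png

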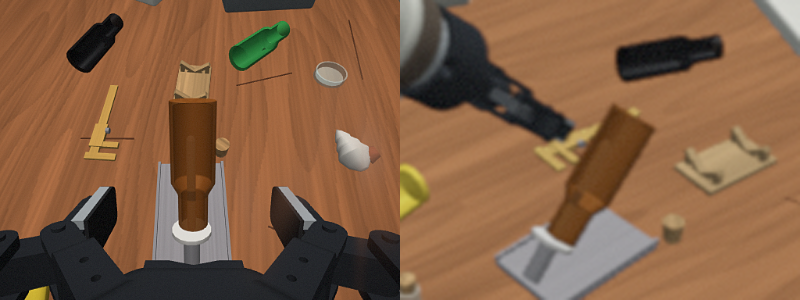

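It hangs on the peg with the mouth at the collar (wrist (191,232), scene (553,240)) and the gripper clear. I'll back off a little further, wait, then check the rest pose numerically from the wrist depth, and the jar's place too.

```bash
python3 -m jog '[[0,0,-0.5,0.8,0,0,0],[0,0,-1,1.5,0,0,0],[0,0,-1,1.5,0,0,0],[0,0,-1,1.5,0,0,0],[0,0,-1,1.5,0,0,0]]'
cat > fin.py <<'E'
from h import *
ex=np.cross(PA,[0,0,1]); ex/=np.linalg.norm(ex); ey=np.cross(PA,ex)
for k in range(2):
    a,d=bot.camera('wrist'); P=cloud('wrist',d); C=a[np.nonzero(d>0)].astype(int); am=C[:,0]-C[:,2]>40
    t,r=axdist(P,FOOT,PA); Q=P[am&(t>.006)&(t<.17)&(r<.045)]
    def f(p):
        ax=PA+p[3]*ex+p[4]*ey; ax/=np.linalg.norm(ax)
        t,r=axdist(Q,FOOT+p[0]*ex+p[1]*ey+p[2]*ax,ax)
        return np.r_[r-np.interp(t,[0,.04,.055,.15],[.018,.018,.026,.026]),np.maximum(0,t-.15)*3,np.maximum(0,-t)*3]
    s=least_squares(f,[0,0,0,0,0],loss='soft_l1',f_scale=.0015); print(bot.get_obs()['time'],len(Q),'mouth x,y,z in peg',s.x[:3].round(4),'tilt deg',np.degrees(s.x[3:]).round(1),np.median(abs(s.fun[:len(Q)])).round(4))
a,d=bot.camera('scene'); bot.regions_of('scene','jar')
F=np.load('scene0.npz'); m=np.zeros(d.shape,bool); m[235:290,115:185]=1
print('jar change, median/max colour diff',np.median(abs(a[m].astype(int)-F['a'][m])),'depth',np.nanmedian(abs(d[m]-F['d'][m])),bot.get_obs()['wrist_force'].round(1))
E
python3 fin.py
```

```text
time: 12.4
ee_pos: [0.5113, -0.0257, 0.2507]
tcp_rot: [-43.4, -0.1, 6.0]
wrist_force: [-0.1, 0.3, 0.3]
opening: 0.0856
12.45 6718 mouth x,y,z in peg [0.0011 0.0083 0.0005] tilt deg [-0.2  3.3] 0.0004
12.5 6716 mouth x,y,z in peg [0.0012 0.0082 0.0005] tilt deg [-0.2  3.3] 0.0004
jar change, median/max colour diff 3.0 depth 0.0013987422 [-0.9  0.3 -1. ]
```

The mouth is 0.5 mm from the collar and 8 mm off the axis, with a 3° sag. It's still, the jar hasn't moved and the gripper is clear, so I'm handing it in.

```bash
python3 -c "
from workcell import bot
print(bot.job_done())"
```

```text
the job is handed in; nothing more can be done
None
```

The amber bottle is hanging mouth down on the drying peg, and I handed the job in at about 12.6 s of the 54 s allowed. I took it from its cradle, tipped it about 47° and slid the neck down the peg while still holding it. I let go with the mouth about 6 mm from the collar, then backed the gripper clear.

**Last checks (wrist depth fit):**
- **Bottle:** the mouth is 0.5 mm from the collar along the peg and 1 mm and 8 mm off its axis. The bottle sags about 3° and did not move between two readings.
- **Jar:** its patch of the scene picture is unchanged within noise, and the arm never went near it.

**Problems and disagreements:**
- **First grip:** it sat too high on the body, so I regripped about 13 mm lower before lifting.
- **Finger opening:** it read 47 mm on the 52 mm body both times. I did not find out why, but the hold was firm.
- **Tilt in hand:** the bottle sat about 3.7° off level in the gripper, which I allowed for when tipping it.
- **Top camera:** my bottle and peg fit found no points in its view before the insertion. That alignment rests on the wrist and scene cameras, which agreed within about 1.5 mm.

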